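# Start the coarse hold-down screw of a display-frame jig

## Task

Start the orange square-headed hold-down screw in its threaded boss without crossing the thread: turn it backward (counter-clockwise seen from above) until you feel it drop into the thread, and stop turning back there; then turn it forward (clockwise) one full turn from the drop. Finish while still holding the started screw still by its head, gripped between the fingers; do not let go, and leave the other things on the bench where they are.

Things in the scene. Friction and masses are not known exactly. Their poses are not given: they have to be found in the camera images.
- screw_head (a point): Centre (half-way up, on the axis) of the screw's orange head, a square prism 34 x 34 x 34 mm, 48 mm over corners. x and y are square to its faces, z up; it turns with the screw; a white stripe on top points along +x. Below is a 20 mm stem; the head's underside stands 32 mm above the boss at first, 17 mm at the end. Nearest tall obstacle: the jig's fixed black screw, 170 mm off, 93 mm high.
- boss_top (a point): Centre of the mouth of the grey threaded boss, 58 mm across, 54 mm above the bench; z up, axes fixed to the jig (black screw towards -y); a forked steel strap, 5 mm thick, lies on it. Right-hand thread, 8 mm per turn, 2 mm axial play. The head's centre is about 49 mm above this point at first, on the thread's end; 42 mm after the drop; 34 mm one turn forward from there (up to 2 mm more if pulled up).
- screw_turn (a joint): Angle of the screw in the boss, rad, growing clockwise (forward); it counts whole turns. 0 is where the screw's thread start stands at the upper end of the boss's thread: turned back, it drops at about -0.1. It starts between 0.5 and 1.4. Turning takes about 0.05 N m.
- screw: The whole orange-headed screw, about 150 g. It can only turn about its vertical axis and slide along it, and falls by its own weight unless the thread or a firm grip holds it up. Origin on its axis at its thread start, 52.5 mm below the head's centre; axes as screw_head.
- driver: Red-handled screwdriver lying on the bench: bystander, origin on its underside.
- spanner: Steel spanner lying on the bench: bystander, origin on its underside.
- spare_screw: Spare black-headed screw lying on its side, 34 mm high: bystander.
- spray: White bottle with a blue cap, 56 mm across, 160 mm tall: bystander, origin under its centre.
- parts_tray: Blue three-part tray, 130 x 180 x 40 mm: bystander, origin under its centre.
- bush: Brass bush, 32 mm across and 20 mm tall: bystander, origin under its centre.
- foam_block: Green block 90 x 50 x 35 mm: bystander, origin under its centre.

How it is judged:
By the outcome, as a careful person would: the job done as asked, in the order asked, and still so for the second after the job is handed in, while the arm keeps its last pose, push and grip.
It also fails if it takes over 69 s, if anything falls off the work surface, if the arm or the gripper's body presses on something with over 40 N, if the wrist force passes 120 N, or if a joint passes its speed limit or range.

## Robot

A 7-joint arm with a two-finger parallel gripper is mounted at the origin on the work surface. World frame = base frame: x ahead of the robot, y to its left, z up, the work surface at z = 0. Lengths are in m, angles in rad, forces in N, time in s.
With the tool pointing down it reaches from about 0.4 to 0.875 m from the base axis. Payload 19.3 kg.
Tool frame: the origin (TCP) lies midway between the tips of the shut fingers; the grasp point (between the pads) lies 19 mm behind it; z points along the fingers, y is the line along which they close (so a half turn about z gives the same grasp; the last joint's range is limited). The gripper opens to 85 mm and grips with 20 to 120 N. Pads are 22 mm wide; open, the fingers measure 114 mm over their backs; the gripper's body (76 mm by 85 mm) begins 54 mm behind the grasp point. The pads swing forward as they close: fully open they stand 13 mm farther back than shut.
Start: joints at [1.175, 0.521, -0.036, 1.599, 0.021, 1.021, -0.113], TCP at [0.2, -0.592, 0.195] pointing down, gripper open.
Joint ranges: [-2.91, 2.91], [-0.3, 2.13], [-1.5, 1.42], [0.17, 2.43], [-1.26, 4.41], [0.16, 1.93], [-2.52, 2.52]. Speed limits (rad/s): [1.89, 1.89, 2.39, 2.39, 3.01, 3.01, 3.01].

## Interface

Orientations are given as [roll, pitch, yaw] about the fixed x, y, z axes, in that order (R = Rz(yaw) Ry(pitch) Rx(roll)).
In Python, from workcell import * gives the robot as it stands.
- The arm moves only by the shell command python3 -m creep 'ROWS' [FORCE]. ROWS is JSON, a list that holds one entry, the list of rows, each a list of 7 numbers: the closure, from -1 (fully open) to 1 (shut), then the shift along the tool's x, y, z in m, then the turn, a rotation vector about the tool's x, y, z in degrees. A call has 1 to 10 rows; each row shifts and turns the commanded pose from where the row before left it, along the tool's axes as they then stand; what a row does not reach is not made up. A row lasts 1/10 s, in which the tool goes at most 50 mm and 8.59 degrees, less where a joint would pass 70% of its speed; a pose out of reach is approached as far as the arm can. A call is refused whole if a number of a shift passes 0.05 or a number of a turn 8.59, either way. A call with a gripper value outside its range is refused whole. The fingers move at their own pace and stop on an object; FORCE is the grip in N (left out, the last holds). Time passes only in rows, so rows that do not move let the fingers close. It gives the time, the measured TCP pose, the force, the opening and the grip force at its end, in the units of the state.
- observe(): the state, without advancing time (a new reading comes with each control period).
- grab_frame(name): name is "scene" or "top" or "wrist"; returns a dict with "image" (480x640x3 uint8, red, green, blue), "range_z" (480x640 float32, m along the optical axis (not along the pixel's ray), 0 where there is no reading), "fx", "fy", "cx", "cy" (pixels), "k1" (the pictures are not rectified: a ray, as slopes to the right and down, at radius r is drawn at 1 + k1 r^2 times it, then the intrinsics apply), "R" (3x3) and "t" (3): a world point X has camera coordinates R X + t; the wrist camera has in their place "T_tool_cam" (4x4, takes a point from camera to tool coordinates, whose origin is the TCP and whose axes are the flange's). Camera axes: x right, y down, z forward; pixel columns grow to the right and rows downward; lengths in m; the calibration is good to about 2 mm. A picture is of the moment at which its call begins: read the wrist's pose just before it.
- job_done(): hands the job in; it is judged then, once.
Trained networks look in a picture, given as the dict that the camera call returned (one of the last four; its "shot" number tells which), for a name from the list of things; names that differ only in an ending like _2 or _b are one class to them, and where a whole thing is asked for, a point or a joint stands for the part that bears it (a point fixed in the world has none). Each returns a list of dicts, best first, with "confidence" (0 to 1); they miss things now and then, are a little off and sometimes report something else, mostly with a low value. They report only what shows in the picture. A call takes as long as a camera call.
- find_in(picture, thing): "extent" ([centre column, centre row, width, height] in pixels, round what is visible of it).
- outline_of(picture, thing): "region" (480x640 bool, what is visible of it) and "extent" ([centre column, centre row, width, height] in pixels, round what is visible of it).
- tip_of(picture, thing): "position" ([column, row] in pixels: a listed point, or the origin of a listed thing).
The state is a dict: "clock": time; "qpos": joint angles; "qd": joint speeds; "joint_efforts": joint torques, N m; "position": TCP position; "tool_rot": TCP orientation; "force": force on the tool from outside, world axes, zero at the start; "moment": the same for the moment, N m; "grip_width": finger opening in m; "finger_force": force on a finger pad.
Only numpy, scipy, OpenCV 4.12 (cv2) and the standard library are available. Lean on these libraries where they do the work, as an engineer would, in place of code of your own. Each camera call takes 0.05 s, during which the arm holds its last target. There are 200 camera calls.

## Working session

There is one attempt and no reset: what is moved stays moved. The work goes in short steps, Python scripts to look and compute and a shell command to move; the robot and the scene stay as the last step left them, time stands still between calls to the robot, and variables do not carry over. Pictures are saved under pics/ and viewed, at most 10 in all, crops included, and the job is handed in when it is done.

```bash
mkdir -p pics; cat > h.py <<'E'
from workcell import *
import numpy as np, cv2
from scipy.spatial.transform import Rotation as Rot
def ray(f,u,v):
    d=np.array([(u-f["cx"])/f["fx"],(v-f["cy"])/f["fy"]]);s=d.copy()
    for _ in range(20): s=d/(1+f["k1"]*(s@s))
    return np.array([s[0],s[1],1.])
def campose(f,o=None):
    if "R" in f: R=np.array(f["R"]);return R.T,-R.T@np.array(f["t"])
    T=np.array(f["T_tool_cam"]);Rt=Rot.from_euler('xyz',o["tool_rot"]).as_matrix()
    return Rt@T[:3,:3],Rt@T[:3,3]+np.array(o["position"])
def onz(f,u,v,z,o=None):
    R,c=campose(f,o);d=R@ray(f,u,v);return c+d*(z-c[2])/d[2]
def atd(f,u,v,o=None):
    R,c=campose(f,o);return c+R@(ray(f,u,v)*f["range_z"][int(round(v)),int(round(u))])
def save(f,n): cv2.imwrite("pics/"+n,cv2.cvtColor(np.asarray(f["image"]),cv2.COLOR_RGB2BGR))
E
python3 - <<'E'
from h import *
o=observe();print(o)
for n in ["top","scene"]:
    f=grab_frame(n);save(f,n+"0.png")
    for t in ["screw_head","boss_top","screw"]:
        for r in tip_of(f,t)[:2]:
            u,v=r["position"];print(n,t,r["position"],r["confidence"],atd(f,u,v),onz(f,u,v,.103),onz(f,u,v,.054))
E
```

```text
{'clock': 0.0, 'qpos': array([ 1.17480176,  0.52203378, -0.03629908,  1.59999722,  0.02113887,
        1.02112156, -0.11281157]), 'qd': array([-2.65153034e-04,  8.13740607e-05,  8.03486633e-04,  4.50034067e-04,
        5.10853472e-04,  6.67121192e-05, -2.68126629e-04]), 'joint_efforts': array([-4.68050985e-04, -9.27132940e+01,  1.97950713e+00, -3.69936454e+01,
        1.77250343e-02,  8.30088858e-03, -9.67996516e-05]), 'position': array([ 0.19987767, -0.59176867,  0.19491761]), 'tool_rot': array([-3.14041595e+00,  4.70716380e-05,  3.25716337e-01]), 'force': array([ 0.05136396,  0.12952928, -0.70648886]), 'moment': array([0.02754384, 0.00023148, 0.02543215]), 'finger_force': 0.0, 'grip_width': 0.08565311190465999}
top screw_head [310.1, 246.7] 0.52 [0.51082267 0.0406883  0.11973379] [0.51229978 0.04124683 0.103     ] [0.51662509 0.04288234 0.054     ]
top boss_top [305.7, 250.1] 0.68 [0.50359386 0.0499168  0.12095971] [0.50507136 0.05065664 0.103     ] [0.50910244 0.05267515 0.054     ]
top screw [308.5, 251.5] 0.74 [0.50064004 0.0440495  0.120601  ] [0.50204376 0.04468729 0.103     ] [0.50595161 0.04646283 0.054     ]
top screw [156.3, 177.7] 0.54 [0.67143351 0.38731787 0.08299854] [0.66709605 0.38100527 0.103     ] [0.67772205 0.39647002 0.054     ]
scene screw_head [323.4, 216.7] 0.96 [0.52258167 0.0398927  0.11217847] [0.51158037 0.0471104  0.103     ] [0.4528491 0.0856427 0.054    ]
scene boss_top [321.8, 232.9] 0.62 [0.51099844 0.04236499 0.05760308] [0.56182119 0.00936323 0.103     ] [0.50696472 0.04498429 0.054     ]
scene screw [321.3, 233.4] 0.79 [0.51382238 0.03909743 0.05925348] [0.56273459 0.00742865 0.103     ] [0.50794856 0.04290051 0.054     ]
scene screw [479.5, 238.2] 0.73 [0.69764308 0.38837199 0.00970044] [0.77132761 0.28070077 0.103     ] [0.73262923 0.33724862 0.054     ]
```

View pics/top0.png

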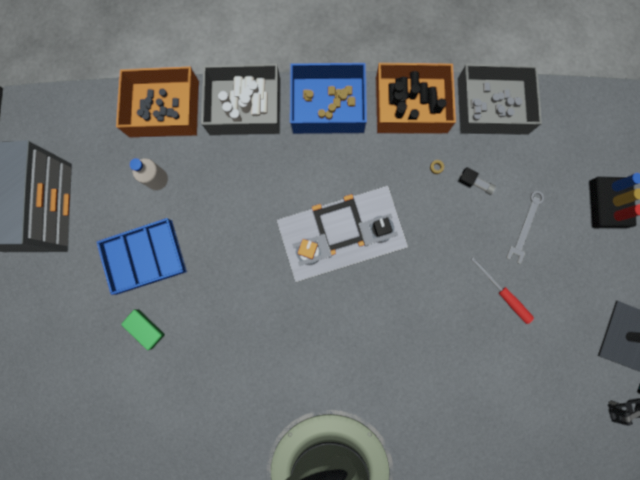

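View pics/scene0.png

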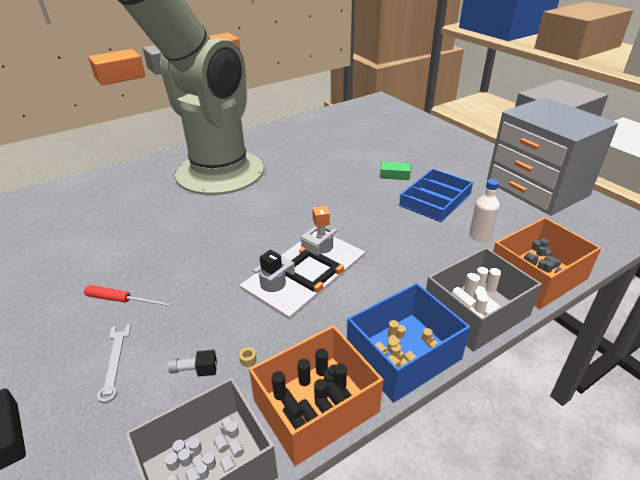

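The top view shows the orange head at about (309,248) with the black screw at (382,228). The networks agree on the orange head, at about (0.511, 0.043). I'll go above it.

```bash
python3 -m creep '[[[-1,0.02,-0.02,-0.03,0,0,0],[-1,0.025,-0.025,-0.03,0,0,0],[-1,0.03,-0.03,-0.02,0,0,0],[-1,0.03,-0.03,0,0,0,0],[-1,0.03,-0.03,0,0,0,0],[-1,0.03,-0.03,0,0,0,0],[-1,0.03,-0.03,0,0,0,0],[-1,0.03,-0.03,0,0,0,0],[-1,0.03,-0.03,0,0,0,0],[-1,0.03,-0.03,0,0,0,0]]]'; python3 -m creep '[[[-1,0.03,-0.03,0,0,0,0],[-1,0.03,-0.03,0,0,0,0],[-1,0.03,-0.03,0,0,0,0],[-1,0.03,-0.03,0,0,0,0],[-1,0.03,-0.03,0,0,0,0],[-1,0.03,-0.03,0,0,0,0],[-1,0.02,-0.02,0,0,0,0],[-1,0,0,0,0,0,0],[-1,0,0,0,0,0,0],[-1,0,0,0,0,0,0]]]'
cat > look.py <<'E'
from h import *
import sys
o=observe();f=grab_frame("wrist");save(f,sys.argv[1])
z=float(sys.argv[2]) # head top z
print("pos",o["position"],"rot",o["tool_rot"],"q",o["qpos"].round(3),"F",o["force"],"t",o["clock"])
for t in ["screw_head","boss_top"]:
    for r in tip_of(f,t)[:2]:
        u,v=r["position"];print(t,r,onz(f,u,v,z-.017 if t=="screw_head" else .054,o))
for r in outline_of(f,"screw_head")[:1]:
    m=np.asarray(r["region"]); R,c=campose(f,o)
    ys,xs=np.nonzero(m&(f["range_z"]>0))
    P=np.array([atd(f,x,y,o) for x,y in zip(xs,ys)])
    zt=np.percentile(P[:,2],90);T=P[abs(P[:,2]-zt)<.004]
    (cx,cy),(w,h),a=cv2.minAreaRect((T[:,:2]*1000).astype(np.float32))
    print("conf",r["confidence"],"ztop",zt,"n",len(T),"centre",cx,cy,w,h,"edge deg mod90",a%90,"tool yaw deg",np.degrees(o["tool_rot"][2]))
    img=np.asarray(f["image"]).astype(int); W=np.array([p[:2]*1000 for p,x,y in zip(P,xs,ys) if abs(p[2]-zt)<.004 and img[y,x].min()>150])
    if len(W): print("stripe mean-centre",W.mean(0)-[cx,cy],len(W))
E
python3 look.py w1.png 0.12
```

```text
clock: 1.4
position: [0.3793, -0.2293, 0.2758]
tool_rot: [3.141, -0.0, 0.326]
force: [0.5, -0.0, -0.3]
grip_width: 0.0853
finger_force: 0.0
clock: 2.4
position: [0.504, 0.0216, 0.2755]
tool_rot: [3.141, 0.0, 0.325]
force: [0.0, -0.6, 0.0]
grip_width: 0.0854
finger_force: 0.0
pos [0.50403252 0.02164256 0.27549632] rot [3.14119182e+00 2.83762002e-04 3.24702135e-01] q [ 0.203  0.271 -0.449  1.791  0.131  1.11  -1.537] F [ 0.02630724 -0.62817438  0.04570842] t 2.4
screw_head {'position': [295.4, 198.4], 'confidence': 0.67} [0.50279749 0.04559761 0.103     ]
boss_top {'position': [296.5, 186.6], 'confidence': 0.76} [0.50554939 0.04844088 0.054     ]
conf 0.77 ztop 0.12132616182519444 n 1302 centre 506.6975402832031 44.081695556640625 33.96044921875 33.610809326171875 edge deg mod90 70.73723602294922 tool yaw deg 18.60406192152276
stripe mean-centre [ 6.83741468 -2.48699994] 114
```

View pics/w1.png

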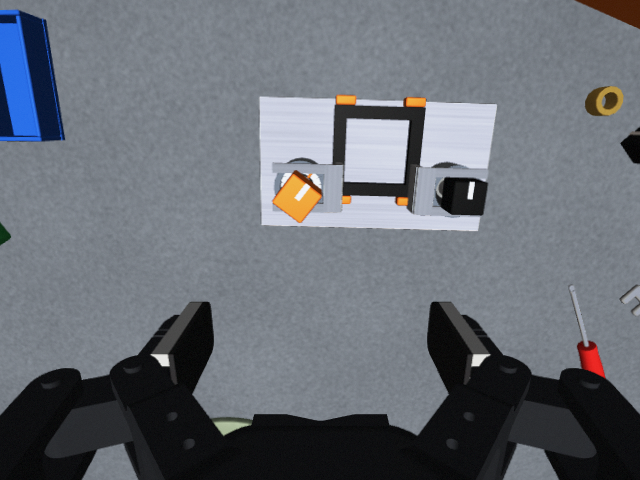

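The wrist picture shows the orange head at (297,197), its stripe about 38° clockwise from the jig's x axis, and the head flats at -19° world. I'll go over it and turn the jaws square to the flats.

```bash
python3 -m creep '[[[-1,0.0097,-0.0205,0.03,0,0,0],[-1,0,0,0.03,0,0,-7.5],[-1,0,0,0,0,0,-7.5],[-1,0,0,0,0,0,-7.5],[-1,0,0,0,0,0,-7.5],[-1,0,0,0,0,0,-7.5],[-1,0,0,0,0,0,-7.5],[-1,0,0,0,0,0,-7.1],[-1,0,0,0,0,0,0],[-1,0,0,0,0,0,0]]]'; python3 look.py w2.png 0.12
```

```text
clock: 3.6
position: [0.5069, 0.0447, 0.2155]
tool_rot: [-3.142, 0.0, 1.231]
force: [-0.0, -0.3, 0.5]
grip_width: 0.0852
finger_force: 0.0
pos [0.5069046  0.04469416 0.21550568] rot [-3.14156033e+00  3.01874030e-05  1.23057070e+00] q [ 0.293  0.37  -0.639  1.854  0.259  1.001 -0.795] F [-0.00953024 -0.28987633  0.47262302] t 3.6
screw_head {'position': [317.9, 220.7], 'confidence': 0.92} [0.50529183 0.04464211 0.103     ]
boss_top {'position': [316.4, 205.3], 'confidence': 0.69} [0.50447379 0.04740255 0.054     ]
conf 0.57 ztop 0.12120107723465365 n 1832 centre 506.6813049316406 44.615821838378906 34.579315185546875 33.687339782714844 edge deg mod90 70.50122833251953 tool yaw deg 70.50650737174216
stripe mean-centre [ 7.32846589 -2.63489292] 152
```

View pics/w2.png

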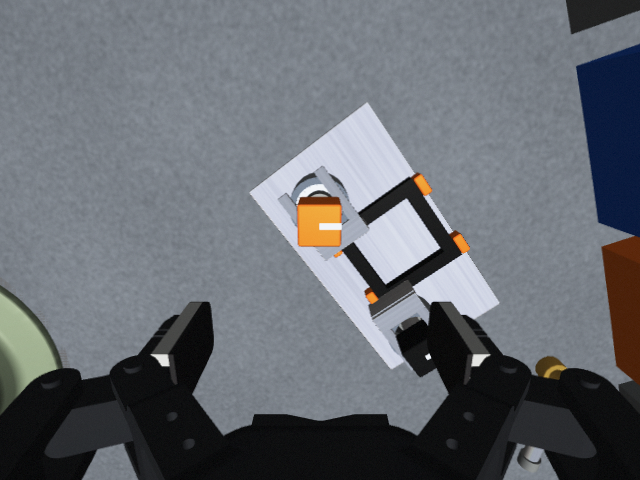

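The head is centred and square to the jaws, with its centre at (319,226). Descend and grip.

```bash
python3 -m creep '[[[-1,0,0,0.04,0,0,0],[-1,0,0,0.04,0,0,0],[-1,0,0,0.03,0,0,0],[-1,0,0,0.02,0,0,0],[-1,0,0,0.002,0,0,0],[-1,0,0,0,0,0,0],[1,0,0,0,0,0,0],[1,0,0,0,0,0,0],[1,0,0,0,0,0,0],[1,0,0,0,0,0,0]]]' 20;python3 -m creep '[[[1,0,0,0,0,0,0],[1,0,0,0,0,0,0],[1,0,0,0,0,0,0],[1,0,0,0,0,0,0],[1,0,0,0,0,0,0]]]'; python3 -c "
from h import *
o=observe();print(o['position'],o['force'],o['moment'],o['tool_rot'],o['qpos'])"
```

```text
clock: 4.8
position: [0.5072, 0.045, 0.084]
tool_rot: [3.141, -0.0, 1.235]
force: [0.1, -0.5, 1.3]
grip_width: 0.0282
finger_force: 0.6
clock: 5.3
position: [0.5074, 0.0452, 0.084]
tool_rot: [3.141, -0.0, 1.235]
force: [-1.2, 0.1, 6.9]
grip_width: 0.0001
finger_force: 3.2
[0.50737479 0.04523727 0.0840095 ] [-1.15295337  0.09220069  6.87074154] [0.0463785  0.07683506 0.01191778] [ 3.14068250e+00 -4.66687834e-04  1.23497280e+00] [ 0.20769319  0.54912265 -0.55135502  1.97933568  0.42442073  0.72653791
 -0.93668678]
```

```bash
python3 look.py w3.png 0.12; python3 -c "
from h import *
f=grab_frame('scene');im=cv2.cvtColor(np.asarray(f['image']),cv2.COLOR_RGB2BGR)[130:290,230:410];cv2.imwrite('pics/s3.png',cv2.resize(im,None,fx=4,fy=3.7,interpolation=cv2.INTER_CUBIC))"
```

```text
pos [0.50737479 0.04523727 0.0840095 ] rot [ 3.14068250e+00 -4.66687834e-04  1.23497280e+00] q [ 0.208  0.549 -0.551  1.979  0.424  0.727 -0.937] F [-1.15295337  0.09220069  6.87074154] t 5.3
screw_head {'position': [314.1, 292.1], 'confidence': 0.58} [0.50439059 0.04443259 0.103     ]
boss_top {'position': [314.9, 254.4], 'confidence': 0.82} [0.50466532 0.04593729 0.054     ]
conf 0.97 ztop 0.12047321120844562 n 2180 centre 507.1711730957031 47.640316009521484 30.380233764648438 33.62845993041992 edge deg mod90 71.61263275146484 tool yaw deg 70.75872934792748
stripe mean-centre [14.82604358 -5.6854147 ] 2
```

View pics/s3.png

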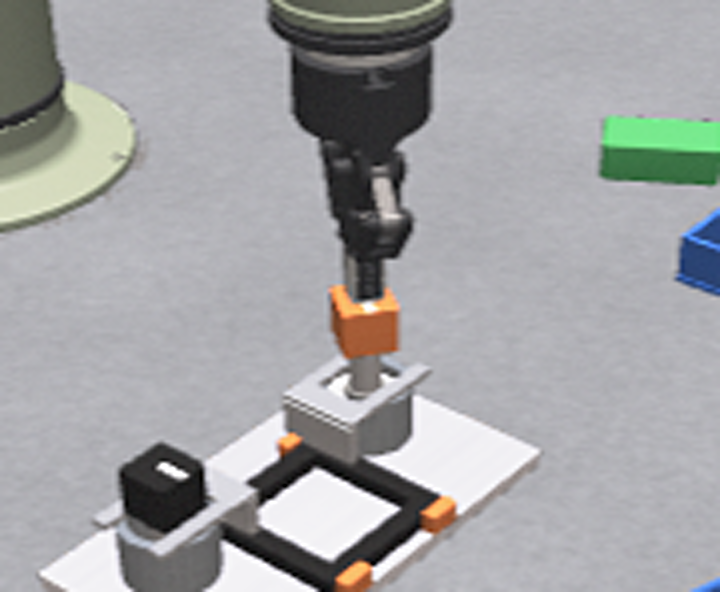

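View pics/w3.png

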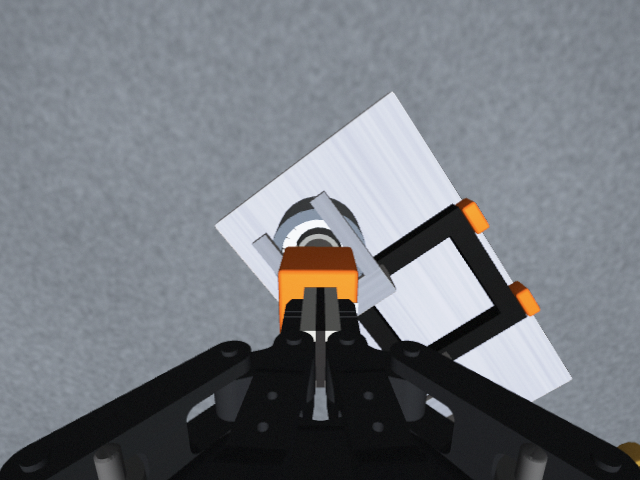

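```bash
python3 - <<'E'
from h import *
o=observe();f=grab_frame("wrist");T=np.array(f["T_tool_cam"]);print(T.round(3))
for u,v in [(320,270),(292,280),(306,292),(320,300),(312,310),(306,330),(312,350),(320,380)]:
    d=f["range_z"][v,u];print((u,v),d,(T@np.r_[ray(f,u,v)*d,1])[:3].round(4),atd(f,u,v,o).round(4),f["image"][v,u])
Ti=np.linalg.inv(T)
for z in [-.037,-.019,0]:
    p=Ti@np.array([0,0,z,1]);s=p[:2]/p[2];s=s*(1+f["k1"]*(s@s));print(z,s*[f["fx"],f["fy"]]+[f["cx"],f["cy"]],p[2])
E
```

```text
[[ 0.    -0.956 -0.292  0.074]
 [ 1.     0.    -0.     0.   ]
 [ 0.    -0.292  0.956 -0.179]
 [ 0.     0.     0.     1.   ]]
(320, 270) 0.15304478 [ 0.0165  0.0003 -0.0363] [0.513  0.0607 0.1203] [199  90  29]
(292, 280) 0.1537285 [ 0.0123 -0.0114 -0.0369] [0.5006 0.0606 0.1209] [245 162  52]
(306, 292) 0.14557582 [ 0.0111 -0.0053 -0.0458] [0.506  0.0574 0.1298] [76 77 76]
(320, 300) 0.13922243 [ 0.0109  0.0003 -0.0525] [0.5112 0.0554 0.1365] [16 16 15]
(312, 310) 0.13245831 [ 0.0106 -0.0026 -0.0597] [0.5083 0.056  0.1437] [76 75 75]
(306, 330) 0.11954828 [ 0.0105 -0.0043 -0.0732] [0.5067 0.0566 0.1572] [104 105 102]
(312, 350) 0.106750645 [ 0.0118 -0.002  -0.0862] [0.5092 0.057  0.1702] [16 18 20]
(320, 380) 0.12393179 [-0.008   0.0003 -0.0743] [0.5049 0.0376 0.1583] [58 56 57]
-0.037 [319.37106007 306.6993518 ] 0.1572448655360501
-0.019 [319.44848833 288.76039854] 0.17445772080465255
0 [319.51530032 273.28836872] 0.19262684581039957
```

The picture shows the fingers shut on top of the head, with the tips around (320,290). The real tips sit about 37 mm short of the reported TCP, both by depth and by contact with the head top. Open, go 36 mm lower and grip again.

```bash
python3 -m creep '[[[-1,0,0,-0.02,0,0,0],[-1,0,0,0,0,0,0],[-1,0,0,0,0,0,0],[-1,0,0,0,0,0,0],[-1,0,0,0,0,0,0],[-1,0,0,0,0,0,0],[-1,0,0,0,0,0,0],[-1,0,0,0,0,0,0]]]' 20; python3 look.py w4.png .12
```

```text
clock: 6.4
position: [0.5069, 0.0452, 0.1034]
tool_rot: [-3.141, 0.0, 1.235]
force: [0.5, 0.6, 0.7]
grip_width: 0.0856
finger_force: 0.0
pos [0.50685051 0.04515371 0.10336378] rot [-3.14134984e+00  3.45679104e-06  1.23515923e+00] q [ 0.224  0.52  -0.571  1.966  0.397  0.767 -0.913] F [0.5377878  0.57132351 0.67352177] t 6.4
screw_head {'position': [318.5, 274.8], 'confidence': 0.9} [0.50601674 0.04438076 0.103     ]
boss_top {'position': [316.7, 245.0], 'confidence': 0.66} [0.5048142  0.04515764 0.054     ]
conf 0.92 ztop 0.12108029094448566 n 4535 centre 506.3543395996094 45.07051086425781 34.36213684082031 33.60078811645508 edge deg mod90 70.1844711303711 tool yaw deg 70.7694109867847
stripe mean-centre [ 7.77639554 -2.98709226] 348
```

Head unmoved. Descend 55 mm and grip.

```bash
python3 -m creep '[[[-1,0,0,0.03,0,0,-0.5],[-1,0,0,0.02,0,0,0],[-1,0,0,0.005,0,0,0],[-1,0,0,0,0,0,0],[1,0,0,0,0,0,0],[1,0,0,0,0,0,0],[1,0,0,0,0,0,0],[1,0,0,0,0,0,0],[1,0,0,0,0,0,0]]]' 20; python3 look.py w5.png .12
```

```text
clock: 7.5
position: [0.5064, 0.0452, 0.0489]
tool_rot: [-3.141, 0.0, 1.244]
force: [-6.1, 1.3, 10.5]
grip_width: 0.0337
finger_force: 19.5
pos [0.5063868  0.04519713 0.04893376] rot [-3.14106664e+00  4.26696332e-04  1.24380160e+00] q [ 0.179  0.604 -0.517  2.001  0.477  0.657 -0.974] F [-6.07380238  1.30571259 10.45259297] t 7.5
screw_head {'position': [318.0, 327.8], 'confidence': 0.58} [0.50594323 0.04533374 0.103     ]
boss_top {'position': [319.8, 282.9], 'confidence': 0.97} [0.50550505 0.04212234 0.054     ]
conf 0.94 ztop 0.12059482483406404 n 8486 centre 506.6480407714844 45.538848876953125 35.03944396972656 34.0050163269043 edge deg mod90 70.95294952392578 tool yaw deg 71.26458248992836
stripe mean-centre [ 7.71676822 -3.36408684] 650
```

View pics/w5.png

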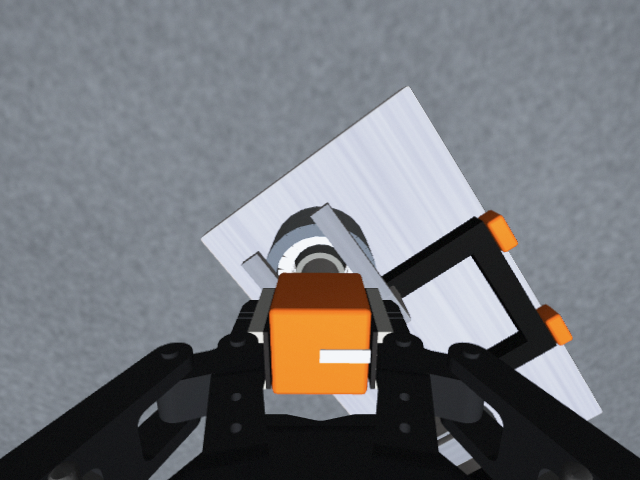

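Gripped on the flats (33.7 mm, 19.5 N); the head fills (270-368, 275-393). Turn back about 20° first.

```bash
python3 -m creep '[[[1,0,-0.0004,-0.0003,0,0,0],[1,0,0,0,0,0,-5],[1,0,0,0,0,0,-5],[1,0,0,0,0,0,-5],[1,0,0,0,0,0,-5],[1,0,0,0,0,0,0],[1,0,0,0,0,0,0]]]'; python3 look.py w6.png .12
```

```text
clock: 8.4
position: [0.5064, 0.0452, 0.0494]
tool_rot: [-3.142, 0.0, 1.593]
force: [-6.1, -0.1, 11.3]
grip_width: 0.0339
finger_force: 20.3
pos [0.50636019 0.0452452  0.04935132] rot [-3.14158249e+00  1.69570837e-04  1.59308106e+00] q [ 0.243  0.623 -0.606  1.998  0.551  0.688 -0.691] F [-6.0540246  -0.09114809 11.27172035] t 8.4
screw_head {'position': [321.8, 330.3], 'confidence': 0.73} [0.50723565 0.04384143 0.103     ]
boss_top {'position': [316.8, 275.5], 'confidence': 0.61} [0.50483279 0.04587121 0.054     ]
conf 0.9 ztop 0.12100115479364056 n 8532 centre 506.3731689453125 45.256591796875 33.883052825927734 34.90102005004883 edge deg mod90 1.0685956478118896 tool yaw deg 91.27682105858057
stripe mean-centre [ 8.24950972 -0.23183392] 637
```

```bash
python3 -m creep '[[[1,0,0,0,0,0,-4],[1,0,0,0,0,0,-4],[1,0,0,0,0,0,-4],[1,0,0,0,0,0,0]]]'; for i in 1; do :; done; python3 -m creep '[[[1,0,0,0,0,0,-2],[1,0,0,0,0,0,0]]]';python3 -m creep '[[[1,0,0,0,0,0,-2],[1,0,0,0,0,0,0]]]'; python3 -m creep '[[[1,0,0,0,0,0,-2],[1,0,0,0,0,0,0]]]'
```

```text
clock: 9.0
position: [0.5063, 0.0452, 0.0494]
tool_rot: [-3.141, 0.0, 1.805]
force: [-7.0, -0.3, 14.9]
grip_width: 0.0335
finger_force: 21.0
clock: 9.2
position: [0.5063, 0.0452, 0.0494]
tool_rot: [-3.141, 0.0, 1.839]
force: [-6.4, -0.8, 13.3]
grip_width: 0.0338
finger_force: 20.8
clock: 9.4
position: [0.5063, 0.0453, 0.0492]
tool_rot: [-3.141, 0.0, 1.874]
force: [-3.6, -0.4, 7.6]
grip_width: 0.0339
finger_force: 21.1
clock: 9.6
position: [0.5064, 0.0453, 0.0489]
tool_rot: [-3.141, -0.0, 1.908]
force: [-4.0, 1.1, 1.9]
grip_width: 0.0338
finger_force: 20.3
```

Upward force has collapsed and z is sinking, so the drop has begun. Stop turning and follow it down.

```bash
python3 -m creep '[[[1,0,0,0.0005,0,0,0],[1,0,0,0.0005,0,0,0],[1,0,0,0,0,0,0]]]';python3 -m creep '[[[1,0,0,0.0005,0,0,0],[1,0,0,0.0005,0,0,0],[1,0,0,0,0,0,0]]]'; python3 look.py w7.png .117
```

```text
clock: 9.9
position: [0.5063, 0.0453, 0.048]
tool_rot: [-3.141, 0.0, 1.907]
force: [-5.3, 0.1, 6.5]
grip_width: 0.0334
finger_force: 20.9
clock: 10.2
position: [0.5063, 0.0453, 0.047]
tool_rot: [-3.141, 0.0, 1.907]
force: [-4.3, 0.5, 4.8]
grip_width: 0.0339
finger_force: 20.8
pos [0.50629922 0.04526688 0.0469511 ] rot [-3.14128746e+00  1.32235596e-04  1.90666528e+00] q [ 0.295  0.647 -0.681  1.996  0.619  0.714 -0.437] F [-4.32239341  0.45320335  4.8305818 ] t 10.2
screw_head {'position': [320.2, 330.8], 'confidence': 0.7} [0.50707986 0.04340232 0.1       ]
boss_top {'position': [318.5, 279.4], 'confidence': 0.62} [0.5057233  0.04458719 0.054     ]
conf 0.9 ztop 0.11857763700168672 n 8626 centre 506.3129577636719 45.218048095703125 33.87138366699219 34.91330337524414 edge deg mod90 18.802204132080078 tool yaw deg 109.2438737340576
stripe mean-centre [8.08596627 2.40386238] 653
```

```bash
python3 -m creep '[[[1,0,0,0.0007,0,0,0],[1,0,0,0.0007,0,0,0],[1,0,0,0.0006,0,0,0],[1,0,0,0,0,0,0]]]';python3 -m creep '[[[1,0,0,0.0005,0,0,0],[1,0,0,0.0005,0,0,0],[1,0,0,0,0,0,0]]]'; python3 -m creep '[[[1,0,0,0.0005,0,0,0],[1,0,0,0.0005,0,0,0],[1,0,0,0,0,0,0]]]'; python3 look.py w8.png .117
```

```text
clock: 10.8
position: [0.5063, 0.0453, 0.0446]
tool_rot: [-3.141, -0.0, 1.907]
force: [-3.0, 0.9, -1.9]
grip_width: 0.0339
finger_force: 20.5
clock: 11.1
position: [0.5064, 0.0452, 0.0437]
tool_rot: [-3.141, -0.0, 1.907]
force: [-4.1, 1.3, -1.5]
grip_width: 0.0339
finger_force: 20.5
clock: 11.4
position: [0.5064, 0.0452, 0.0427]
tool_rot: [-3.141, -0.0, 1.907]
force: [-5.4, 1.0, -2.6]
grip_width: 0.0339
finger_force: 20.5
pos [0.50636619 0.04520782 0.0427101 ] rot [-3.14126942e+00 -8.24490651e-05  1.90698940e+00] q [ 0.291  0.654 -0.675  1.998  0.626  0.706 -0.442] F [-5.40467448  1.0169931  -2.58691661] t 11.4
screw_head {'position': [322.4, 329.2], 'confidence': 0.72} [0.50685752 0.04666559 0.1       ]
boss_top {'position': [318.5, 285.6], 'confidence': 0.72} [0.50629823 0.04313674 0.054     ]
conf 0.61 ztop 0.114320401063309 n 8630 centre 506.2324523925781 45.25820541381836 33.99003982543945 34.87622833251953 edge deg mod90 19.134265899658203 tool yaw deg 109.26244423803463
stripe mean-centre [8.03060702 2.36356137] 685
```

The head has sunk 6.7 mm freely with the screw's weight now on the gripper, so it is a true drop. Seat it gently, then turn forward.

```bash
python3 -m creep '[[[1,0,0,0.0004,0,0,0],[1,0,0,0,0,0,0]]]';python3 -m creep '[[[1,0,0,0.0004,0,0,0],[1,0,0,0,0,0,0]]]'; python3 -m creep '[[[1,0,0,0,0,0,6],[1,0,0,0.0002,0,0,8],[1,0,0,0.0002,0,0,8],[1,0,0,0.0002,0,0,8],[1,0,0,0,0,0,0]]]'
```

```text
clock: 11.8
position: [0.5064, 0.0452, 0.0424]
tool_rot: [-3.141, -0.0, 1.907]
force: [-6.0, 1.4, -0.3]
grip_width: 0.0337
finger_force: 20.6
clock: 12.0
position: [0.5064, 0.0452, 0.0421]
tool_rot: [-3.141, 0.0, 1.907]
force: [-6.9, 0.3, 3.0]
grip_width: 0.0337
finger_force: 21.1
clock: 12.5
position: [0.5064, 0.0452, 0.0415]
tool_rot: [-3.142, 0.001, 1.378]
force: [-5.4, -0.1, 0.6]
grip_width: 0.0336
finger_force: 20.8
```

```bash
python3 -m creep '[[[1,0,0,0.0002,0,0,8],[1,0,0,0.0002,0,0,8],[1,0,0,0.0001,0,0,8],[1,0,0,0.0002,0,0,8],[1,0,0,0.0002,0,0,8],[1,0,0,0.0001,0,0,8],[1,0,0,0,0,0,0]]]';python3 -m creep '[[[1,0,0,0.0002,0,0,8],[1,0,0,0.0002,0,0,8],[1,0,0,0.0001,0,0,8],[1,0,0,0.0002,0,0,8],[1,0,0,0.0002,0,0,8],[1,0,0,0.0001,0,0,8],[1,0,0,0,0,0,0]]]'; python3 look.py w9.png .111
```

```text
clock: 13.2
position: [0.5064, 0.0452, 0.0405]
tool_rot: [3.141, 0.001, 0.541]
force: [-5.1, 0.3, 1.5]
grip_width: 0.0338
finger_force: 20.8
clock: 13.9
position: [0.5063, 0.0452, 0.0395]
tool_rot: [3.141, 0.0, -0.296]
force: [-4.6, -1.6, 0.4]
grip_width: 0.0338
finger_force: 21.0
pos [0.5063335  0.04520837 0.03946019] rot [ 3.14093228e+00  1.97427035e-04 -2.95927702e-01] q [-0.131  0.577 -0.1    2.021  0.105  0.549 -2.172] F [-4.62954171 -1.63443133  0.42845153] t 13.9
screw_head {'position': [320.5, 331.7], 'confidence': 0.91} [0.50537231 0.04499255 0.094     ]
boss_top {'position': [319.1, 289.8], 'confidence': 0.61} [0.50441425 0.04587356 0.054     ]
conf 0.63 ztop 0.11107594289563483 n 8613 centre 506.6881103515625 44.764312744140625 33.91194534301758 34.89457702636719 edge deg mod90 72.55760955810547 tool yaw deg -16.955408353943472
stripe mean-centre [-2.68133613 -7.80475932] 645
```

126° forward done, with the head following. Release, unwind 270° (wrist range), regrip.

```bash
python3 -m creep '[[[-1,0,0,0,0,0,0],[-1,0,0,0,0,0,0],[-1,0,0,0,0,0,0],[-1,0,0,0,0,0,0],[-1,0,0,0,0,0,0],[-1,0,0,0,0,0,0]]]'; python3 -m creep '[[[-1,0,0,0,0,0,-8.5],[-1,0,0,0,0,0,-8.5],[-1,0,0,0,0,0,-8.5],[-1,0,0,0,0,0,-8.5],[-1,0,0,0,0,0,-8.5],[-1,0,0,0,0,0,-8.5],[-1,0,0,0,0,0,-8.5],[-1,0,0,0,0,0,-8.5],[-1,0,0,0,0,0,-8.5],[-1,0,0,0,0,0,-8.5]]]'; python3 -m creep '[[[-1,0,0,0,0,0,-8.5],[-1,0,0,0,0,0,-8.5],[-1,0,0,0,0,0,-8.5],[-1,0,0,0,0,0,-8.5],[-1,0,0,0,0,0,-8.5],[-1,0,0,0,0,0,-8.5],[-1,0,0,0,0,0,-8.5],[-1,0,0,0,0,0,-8.5],[-1,0,0,0,0,0,-8.5],[-1,0,0,0,0,0,-8.5]]]'; python3 -m creep '[[[-1,0,0,0,0,0,-8.5],[-1,0,0,0,0,0,-8.5],[-1,0,0,0,0,0,-8.5],[-1,0,0,0,0,0,-8.5],[-1,0,0,0,0,0,-8.5],[-1,0,0,0,0,0,-8.5],[-1,0,0,0,0,0,-8.5],[-1,0,0,0,0,0,-8.5],[-1,0,0,0,0,0,-8.5],[-1,0,0,0,0,0,-8.5]]]'; python3 look.py w10.png .111
```

```text
clock: 14.7
position: [0.5066, 0.0452, 0.0394]
tool_rot: [-3.141, -0.0, -0.292]
force: [-0.8, -1.0, -0.6]
grip_width: 0.0855
finger_force: 0.0
clock: 15.7
position: [0.5066, 0.0452, 0.0394]
tool_rot: [3.141, -0.0, 1.198]
force: [-0.3, -0.1, 0.3]
grip_width: 0.085
finger_force: 0.0
clock: 16.7
position: [0.5066, 0.0451, 0.0394]
tool_rot: [-3.142, 0.0, 2.681]
force: [1.0, -0.2, 0.0]
grip_width: 0.0854
finger_force: 0.0
clock: 17.7
position: [0.5066, 0.045, 0.0393]
tool_rot: [-3.142, -0.0, -2.119]
force: [0.0, 0.1, -0.3]
grip_width: 0.0854
finger_force: 0.0
pos [0.506603   0.0450374  0.03933909] rot [-3.14151617e+00 -1.19820338e-04 -2.11883969e+00] q [ 0.579  0.878 -1.151  1.986  0.994  0.995  1.515] F [ 0.01913901  0.12590682 -0.29683695] t 17.7
screw_head {'position': [319.8, 327.3], 'confidence': 0.88} [0.50631174 0.04385068 0.094     ]
boss_top {'position': [318.4, 288.4], 'confidence': 0.69} [0.50809864 0.04544304 0.054     ]
conf 0.92 ztop 0.11099521789032192 n 8593 centre 506.1642150878906 44.43025207519531 34.59480667114258 33.889896392822266 edge deg mod90 73.80810546875 tool yaw deg -121.40057159287485
stripe mean-centre [-2.29700392 -7.93179668] 711
```

```bash
python3 -m creep '[[[-1,0,0,0,0,0,-7.3],[-1,0,0,0,0,0,-7.2],[-1,0,0,0,0,0,0],[1,0,0,0,0,0,0],[1,0,0,0,0,0,0],[1,0,0,0,0,0,0],[1,0,0,0,0,0,0],[1,0,0,0,0,0,0],[1,0,0,0,0,0,0]]]' 20; python3 -m creep '[[[1,0,0,0.0002,0,0,8],[1,0,0,0.0002,0,0,8],[1,0,0,0.0001,0,0,8],[1,0,0,0.0002,0,0,8],[1,0,0,0.0002,0,0,8],[1,0,0,0.0001,0,0,8],[1,0,0,0,0,0,0]]]'; python3 look.py w11.png .11
```

```text
clock: 18.8
position: [0.5064, 0.0454, 0.0395]
tool_rot: [3.141, -0.0, -1.872]
force: [-3.9, 0.3, 3.7]
grip_width: 0.0337
finger_force: 26.4
clock: 19.5
position: [0.5064, 0.0452, 0.0385]
tool_rot: [-3.141, -0.0, -2.712]
force: [-2.4, 0.9, 2.3]
grip_width: 0.0337
finger_force: 26.0
pos [0.50644    0.04524922 0.03853356] rot [-3.14106256e+00 -1.26818510e-04 -2.71197174e+00] q [ 0.524  0.817 -1.047  1.989  0.924  0.914  0.975] F [-2.35071767  0.8664278   2.28931134] t 19.5
screw_head {'position': [321.0, 327.6], 'confidence': 0.79} [0.50579219 0.04498467 0.093     ]
boss_top {'position': [316.4, 288.2], 'confidence': 0.68} [0.50812025 0.04368146 0.054     ]
conf 0.55 ztop 0.10987227075678357 n 8524 centre 506.00762939453125 44.57914733886719 35.027217864990234 33.673614501953125 edge deg mod90 24.806480407714844 tool yaw deg -155.38453475236741
stripe mean-centre [-7.61021484 -3.48103541] 694
```

```bash
python3 -m creep '[[[1,0,0,0.0002,0,0,8],[1,0,0,0.0002,0,0,8],[1,0,0,0.0001,0,0,8],[1,0,0,0.0002,0,0,8],[1,0,0,0.0002,0,0,8],[1,0,0,0.0002,0,0,8],[1,0,0,0.0001,0,0,8],[1,0,0,0.0002,0,0,8],[1,0,0,0,0,0,0]]]'; python3 -m creep '[[[1,0,0,0.0002,0,0,8],[1,0,0,0.0002,0,0,8],[1,0,0,0.0001,0,0,8],[1,0,0,0.0002,0,0,8],[1,0,0,0.0002,0,0,8],[1,0,0,0.0002,0,0,8],[1,0,0,0.0001,0,0,8],[1,0,0,0.0002,0,0,8],[1,0,0,0,0,0,0]]]'; python3 look.py w12.png .107
```

```text
clock: 20.6
position: [0.5064, 0.0451, 0.037]
tool_rot: [-3.141, 0.0, 2.456]
force: [-3.7, -0.6, 1.8]
grip_width: 0.0338
finger_force: 26.3
clock: 21.5
position: [0.5062, 0.0451, 0.0355]
tool_rot: [-3.141, 0.001, 1.343]
force: [-3.8, -1.7, 4.6]
grip_width: 0.0338
finger_force: 26.5
pos [0.50623836 0.04508362 0.03549154] rot [-3.14101705e+00  8.54335579e-04  1.34270205e+00] q [ 0.201  0.635 -0.548  2.006  0.54   0.647 -0.93 ] F [-3.7920011  -1.74597392  4.58672583] t 21.5
screw_head {'position': [318.8, 330.7], 'confidence': 0.84} [0.50583037 0.04414811 0.09      ]
boss_top {'position': [319.2, 288.2], 'confidence': 0.85} [0.50610828 0.04516992 0.054     ]
conf 0.79 ztop 0.10697745732814953 n 8554 centre 506.3618469238281 44.927024841308594 35.30227279663086 33.93003463745117 edge deg mod90 77.24421691894531 tool yaw deg 76.93116087514896
stripe mean-centre [1.87710931 8.23418742] 717
```

```bash
python3 -m creep '[[[1,0,0,0.0002,0,0,8],[1,0,0,0.0001,0,0,8],[1,0,0,0.0002,0,0,8],[1,0,0,0.0001,0,0,8],[1,0,0,0.0002,0,0,8],[1,0,0,0.0001,0,0,8],[1,0,0,0.0001,0,0,8],[1,0,0,0,0,0,2],[1,0,0,0,0,0,0],[1,0,0,0,0,0,0]]]' 30; python3 look.py w13.png .105
```

```text
clock: 22.7
position: [0.5062, 0.0452, 0.0344]
tool_rot: [-3.141, 0.001, 0.333]
force: [-4.5, -0.6, 1.1]
grip_width: 0.0334
finger_force: 29.8
pos [0.5062036  0.04521415 0.03438181] rot [-3.14131701e+00  7.60182966e-04  3.33010319e-01] q [ 0.009  0.597 -0.287  2.016  0.299  0.569 -1.722] F [-4.49825629 -0.62892634  1.08881216] t 22.7
screw_head {'position': [320.0, 326.3], 'confidence': 0.61} [0.50701712 0.04504021 0.088     ]
boss_top {'position': [316.6, 291.6], 'confidence': 0.63} [0.50502686 0.04604017 0.054     ]
conf 0.81 ztop 0.10585020780400965 n 8531 centre 506.8314514160156 45.0185432434082 35.045345306396484 33.684757232666016 edge deg mod90 18.999317169189453 tool yaw deg 19.08008583962032
stripe mean-centre [7.72712876 2.75931818] 702
```

View pics/w13.png

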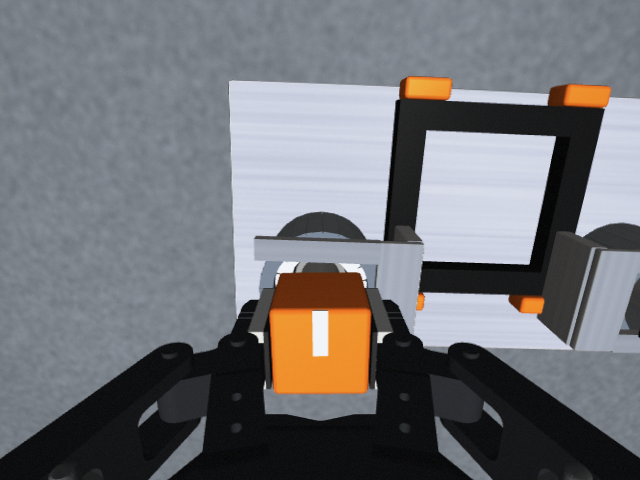

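The head is held at (320,335) with its stripe back at the drop angle. That is one full turn on, and the head centre is about 35 mm above the boss. Handing in.

```bash
python3 -c "
from workcell import *
print(job_done())"
```

```text
the job is handed in; nothing more can be done
None
```

The screw dropped into the thread, was turned one full turn forward (with one regrip part-way), and is still held by its head; the job was handed in at about 23 s, with no verdict returned.

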